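Lock the nib-rest adjusting screw with its jam nut

TASK

Lock the adjusting screw of the nib rest without losing its setting: fit the larger of the two open-ended keys down over the screw's square head, so that its handle lies between the two upright posts and keeps the screw from turning, and then swing the locknut's lever clockwise (seen from above) until the nut is fully tight. Leave the key in place on the screw, and leave the small key and the other things on the desk alone.

Things in the scene. Friction and masses are not known exactly. Their poses are not given: they have to be found in the camera images.
- screw_seat (a point): Fixed point of the nib-rest adjuster (grey steel base, 10 mm thick) on the vertical axis of its adjusting screw, 36 mm above the desk: where the large key's jaw centre comes when fitted. x points along the base from the screw to the two posts, z up. Below the head: a hexagonal locknut (42 mm over corners) and a round flange, 44 mm across, top 30 mm above the desk, on which the key lies.
- head_top (a point): Centre of the top of the screw's square head, 50 mm above the desk. The head is 26 x 26 mm with straight sides from 30 to 43 mm above the desk, then tapers to 17 x 17 mm at the top. Turns with the screw; its x and y are parallel to the flats.
- post_slot (a point): Fixed point mid-way between the two upright posts, 105 mm along the base's x from the screw's axis, 36 mm above the desk; axes as screw_seat. The posts are 10 mm thick along x, 20 mm apart clear along y, tops 52 mm above the desk. Between them a saddle, top at 30 mm, carries the key's handle. Between saddle and flange the base under the handle is only 10 mm high.
- screw (a joint): Turn of the adjusting screw, rad, positive anticlockwise from above; 0: head's flats parallel to the base's x and y. Starts within 0.04 of 0 and turns very easily (0.02 N m): the locknut drags it along unless the key holds it. The setting counts as kept within about 0.25 rad (14 degrees) of its start; play of the fitted key takes 0.1 to 0.18.
- pointer (a point): Tip of the small dark pointer on the screw's flange, 30 mm from the axis, on the +y side of the base; it turns with the screw and shows its setting.
- locknut (a joint): Turn of the locknut relative to the screw, rad: 0 fully tight (hard stop), larger is looser. Starts at 0.9 to 1.3; the lever turned clockwise from above lowers it. Needs 0.14 N m (about 2 N at the knob), stays where left. The lever's direction from the base's +x, anticlockwise, is 145 degrees plus the screw's and this value: it moves on the side away from the posts.
- lever_knob (a point): Centre of the locknut lever's knob: an upright black round pin, 14 mm in diameter, at the end of the lever, 80 mm from the screw's axis. It stands from the lever arm (top 23 mm above the desk) up to 60 mm; this point is 45 mm above the desk. It swings level about the screw's axis.
- large_key_grip (a point): Middle of the large steel key's handle, near its balance point, half-way up its 12 mm thickness. The key lies flat on the desk, 146 mm long, 0.2 kg. x points along the handle away from the jaw, z up. Handle 14 mm wide, x = -26 to +68 mm. Crosspiece at x = -38 to -26 and two prongs at x = -78 to -38 mm, 46.4 mm wide outside; the open jaw between the prongs is 28.4 mm wide.
- large_key_jaw (a point): Centre of the large key's jaw, 55 mm along the key's -x from the grip point, half-way up its thickness; same axes. When fitted it is at screw_seat (a few mm along the handle do not matter) and the key's x lies along the base's x. The jaw reaches 17 mm from this point to the crosspiece and 23 mm to its open end.
- small_key: Small steel open-ended key, 128 mm long, jaw 15 mm wide, head 29 mm wide, 12 mm thick: too small for the screw. Origin under the middle of its handle, x along the handle away from the jaw. To be left alone.
- ring_gauge: Chrome ring gauge, 48 mm across, 16 mm high, origin under its centre. To be left alone.
- granite_plate: Black granite flat plate, 120 x 80 x 20 mm, origin under its centre. To be left alone.
- loupe: Black loupe, 32 mm across, 30 mm high, origin under its centre. To be left alone.
- dressing_stone: White dressing stone, 50 x 22 x 12 mm, origin under its centre. To be left alone.
Things that resemble listed ones, but are neither listed nor needed, are in the scene too. What is shaped like the part that bears screw_seat but green or yellow is not meant.

How it is judged:
On the way, in this order (a step that is already met when the one before it is completed fails the run):
1. the large key sits flat over the square head, handle between the posts, while the locknut is still loose (horizontal distance between large_key_jaw and screw_seat below 0.011 m and z of large_key_jaw in the frame of screw_seat between -0.005 and 0.005 m and angle between large_key_jaw's own z axis and vertical below 0.08 rad and angle between the x axis of large_key_jaw and the x axis of screw_seat, either way round below 0.15 rad and value of joint locknut above 0.6 rad), for 0.2 s.
2. the locknut is turned fully tight with the key still on the head (horizontal distance between large_key_jaw and screw_seat below 0.011 m and z of large_key_jaw in the frame of screw_seat between -0.005 and 0.005 m and angle between large_key_jaw's own z axis and vertical below 0.08 rad and angle between the x axis of large_key_jaw and the x axis of screw_seat, either way round below 0.15 rad and value of joint locknut below 0.07 rad), for 0.2 s.
At the end, for the whole second after the job is handed in: Locknut within 0.07 rad of tight; pointer tip within 7.5 mm (14 degrees) of its start; large key at rest on the flange around the square head: jaw centre within 11 mm of the screw axis and 5 mm of seated height, level within 0.08 rad, along the base within 0.15 rad (all of step 2 and distance of pointer from where it was at the start of the episode below 0.0075 m and linear speed of large_key below 0.01 m/s); the robot touches nothing.
It fails at once if the screw is turned far off its setting on the way (pointer tip more than 12 mm, 23 degrees, from its start) (distance of pointer from where it was at the start of the episode above 0.012 m).
It fails at once if the small key, ring gauge, granite plate, loupe or dressing stone is shifted by more than 20 mm (distance of any of small_key, ring_gauge, granite_plate, loupe, dressing_stone from where it was at the start of the episode above 0.02 m).
It also fails if it takes over 51 s, if anything falls off the work surface, if the arm or the gripper's body presses on something with over 40 N, if the wrist force passes 120 N, or if a joint passes its speed limit or range.

ROBOT

A 7-joint arm with a two-finger parallel gripper is mounted at the origin on the work surface. World frame = base frame: x ahead of the robot, y to its left, z up, the work surface at z = 0. Lengths are in m, angles in rad, forces in N, time in s.
With the tool pointing down it reaches from about 0.4 to 0.875 m from the base axis. Payload 6.5 kg.
Tool frame: the origin (TCP) lies between the finger pads; the fingertips stand 19 mm ahead of it and the grasp point (between the pads) is the TCP; z points along the fingers, y is the line along which they close (so a half turn about z gives the same grasp; the last joint's range is limited). The gripper opens to 85 mm and grips with 20 to 120 N. Pads are 22 mm wide; open, the fingers measure 114 mm over their backs; the gripper's body (76 mm by 85 mm) begins 54 mm behind the grasp point. The pads swing forward as they close: fully open they stand 13 mm farther back than shut.
Start: joints at [1.043, 0.536, -0.004, 1.538, 0.003, 1.067, -0.071], TCP at [0.29, -0.582, 0.25] pointing down, gripper open.
Joint ranges: [-2.7, 2.7], [-0.37, 2.16], [-1.27, 1.26], [0.24, 2.4], [-1.31, 4.45], [0.19, 1.91], [-2.76, 2.76]. Speed limits (rad/s): [2.39, 2.39, 3.14, 3.14, 3.14, 3.14, 3.14].

INTERFACE

Orientations are given as [roll, pitch, yaw] about the fixed x, y, z axes, in that order (R = Rz(yaw) Ry(pitch) Rx(roll)).
In Python, from cell import r gives the robot as it stands. Calls block until the motion is done:
- r.move_pose(position, orientation): joint-space move of the TCP to a pose.
- r.movel(position, attitude=None, speed=0.15, until_force=None): straight line of the TCP; attitude=None keeps the orientation; speed is the mean speed in m/s. With until_force (N) it stops when the force on the tool has changed by that much, and returns True; else False.
- r.goto_joints(angles): joint-space move.
- r.open_gripper() and r.gripper_close(force=None): open the fingers fully, or close them until they stop; force is the grip in N (None keeps the last).
- r.hold(seconds).
- r.ik(position, orientation): joint angles nearest the present ones, or None.
- r.read_state(): the state.
- r.read_camera(name): name is "scene" or "side" or "wrist"; returns (picture, depth): 384x512x3 uint8, red, green, blue; 384x512 float32, m along the optical axis (not along the pixel's ray), 0 where there is no reading.
- r.camera_info(name): a dict with "intrinsics" (3x3 intrinsics, pixels), "extrinsics" (4x4, takes a point from world to camera coordinates). Camera axes: x right, y down, z forward; pixel columns grow to the right and rows downward; lengths in m; the calibration is good to about 2 mm. A picture is of the moment at which its call begins: read the wrist's pose just before it. camera_info takes no time and is no camera call; for the wrist camera it gives the pose at the moment of the call.
A pose or a line that the arm cannot do raises r.MotionError and nothing moves.
- r.hand_in(): hands the job in; it is judged then, once.
Trained networks look in the newest picture that a camera, given by its name, has taken for a name from the list of things; names that differ only in an ending like _2 or _b are one class to them, and where a whole thing is asked for, a point or a joint stands for the part that bears it (a point fixed in the world has none). Each returns a list of dicts, best first, with "conf" (0 to 1); they miss things now and then, are a little off and sometimes report something else, mostly with a low value. They report only what shows in the picture. A call takes as long as a camera call. They do not tell look-alikes from the thing itself.
- r.spot_in(name, camera): "xyz" ([x, y, z] in m, in world coordinates, good to about 4 mm: the middle of the surface that is visible of it).
- r.outline_of(name, camera): "mask" (384x512 bool, what is visible of it).
The state is a dict: "time": time; "joint_positions": joint angles; "qd": joint speeds; "tau": joint torques, N m; "ee_pos": TCP position; "tcp_rot": TCP orientation; "contact_force": force on the tool from outside, world axes, zero at the start; "wrist_torque": the same for the moment, N m; "gripper_width": finger opening in m; "grasp_force": force on a finger pad.
Only numpy, scipy, OpenCV 4.12 (cv2) and the standard library are available. Lean on these libraries where they do the work, as an engineer would, in place of code of your own. Each camera call takes 0.05 s, during which the arm holds its last target. There are 200 camera calls.

## Working session

There is one attempt and no reset: what is moved stays moved. The work goes in short steps, each a Python script; the robot and the scene stay as the last script left them, time stands still between calls to the robot, and variables do not carry over. Pictures are saved under pics/ and viewed, at most 10 in all, crops included, and the job is handed in when it is done.

```bash
mkdir -p pics; ls
python3 - <<'E'
from cell import r
import cv2,numpy as np
ims=[]
for c in ("scene","side"):
    p,d=r.read_camera(c); np.savez(f"{c}.npz",p=p,d=d); ims.append(p)
    cv2.imwrite(f"pics/{c}0.png",cv2.resize(p[:,:,::-1],(800,600),interpolation=cv2.INTER_CUBIC))
    for n in ("large_key_grip","small_key","head_top","lever_knob","pointer","post_slot"):
        try: print(c,n,[(np.round(o["xyz"],3).tolist(),round(o["conf"],2)) for o in r.spot_in(n,c)])
        except Exception as e: print(n,e)
    print(r.camera_info(c))
print(r.read_state()["time"])
E
```

```text
pics
scene large_key_grip [([0.511, -0.216, 0.011], 0.73)]
scene small_key [([0.521, 0.214, 0.015], 0.76)]
scene head_top [([0.252, -0.322, 0.028], 0.62), ([0.545, -0.014, 0.03], 0.59), ([0.289, 0.327, 0.032], 0.51)]
scene lever_knob [([0.203, -0.311, 0.023], 0.65), ([0.506, -0.044, 0.02], 0.59), ([0.248, 0.366, 0.02], 0.52)]
scene pointer [([0.288, 0.33, 0.029], 0.84), ([0.255, -0.32, 0.031], 0.82), ([0.549, -0.014, 0.027], 0.78), ([0.353, 0.12, 0.018], 0.48)]
scene post_slot [([0.311, 0.311, 0.008], 0.86), ([0.28, -0.323, 0.01], 0.77)]
{'intrinsics': array([[384.94999495,   0.        , 252.20040574],
       [  0.        , 384.94999495, 183.74464647],
       [  0.        ,   0.        ,   1.        ]]), 'extrinsics': array([[ 0.01908112,  0.9996916 ,  0.01589379,  0.0069631 ],
       [ 0.8308249 , -0.0070105 , -0.55648975, -0.39311944],
       [-0.55620671,  0.0238234 , -0.83070244,  1.41817539],
       [ 0.        ,  0.        ,  0.        ,  1.        ]])}
side large_key_grip [([0.503, -0.213, 0.007], 0.93)]
side small_key [([0.506, 0.222, 0.01], 0.89), ([0.533, -0.013, 0.029], 0.
[... 177 characters left out ...]
14, 0.03], 0.52), ([0.503, -0.213, 0.009], 0.38)]
side pointer [([0.24, -0.317, 0.031], 0.97), ([0.283, 0.331, 0.029], 0.79), ([0.529, -0.012, 0.029], 0.62)]
side post_slot [([0.268, -0.319, 0.01], 0.88), ([0.556, 0.007, 0.008], 0.87), ([0.309, 0.323, 0.008], 0.79)]
{'intrinsics': array([[412.28091375,   0.        , 255.74717622],
       [  0.        , 412.28091375, 188.41564209],
       [  0.        ,   0.        ,   1.        ]]), 'extrinsics': array([[-0.81659707, -0.57719595,  0.0037483 ,  0.37959533],
       [-0.43738099,  0.61452804, -0.65654638,  0.25869782],
       [ 0.37665248, -0.53777329, -0.75427634,  0.85244797],
       [ 0.        ,  0.        ,  0.        ,  1.        ]])}
0.7
```

View pics/scene0.png

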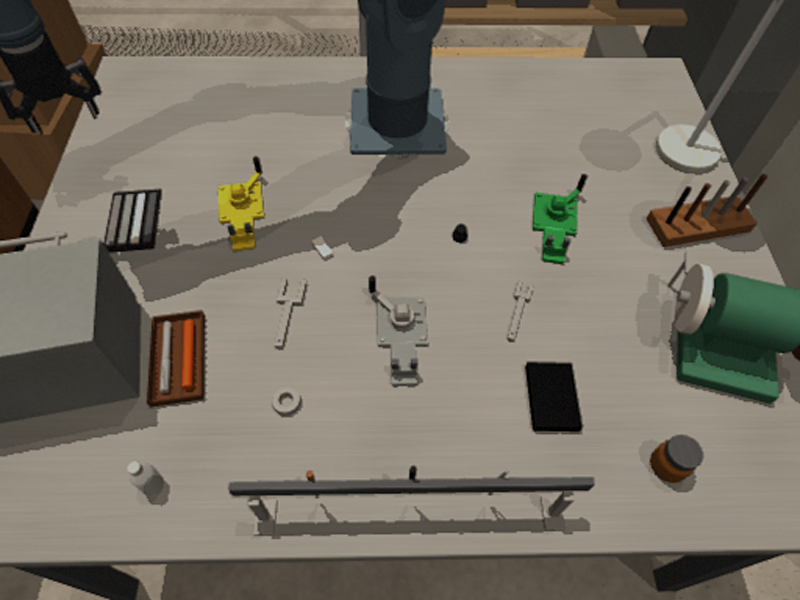

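View pics/side0.png

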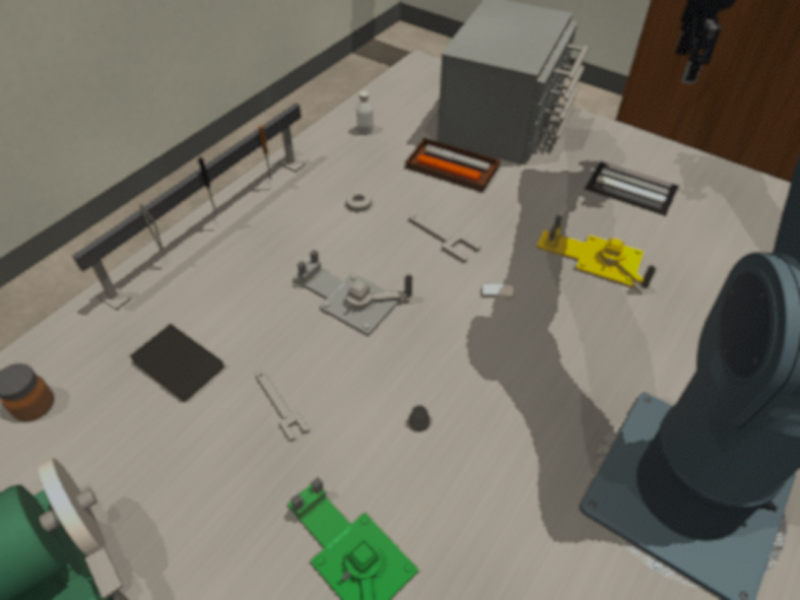

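The grey adjuster is at scene pixel ~(400,330) and side ~(358,290). The yellow one at (240,200) and the green one at (555,215) are decoys. There are two forked keys, one at scene (290,310) and one at (520,310). The first is clearly longer with a wider jaw, so it is the large key. I'll confirm that in a close-up wrist view.

```bash
cat > h.py <<'E'
from cell import r
import cv2,numpy as np
from numpy import pi
def down(yaw): return [pi,0,yaw]
def cloud(cam):
    i=r.camera_info(cam); p,d=r.read_camera(cam)
    K,T=i["intrinsics"],i["extrinsics"]; v,u=np.mgrid[:384,:512]
    c=np.stack([(u-K[0,2])/K[0,0]*d,(v-K[1,2])/K[1,1]*d,d],-1)
    w=(c-T[:3,3])@T[:3,:3]; w[d==0]=np.nan
    return p,w,i
def save(n,p,w,i):
    np.savez(n+".npz",p=p,w=w,K=i["intrinsics"],T=i["extrinsics"])
    cv2.imwrite(f"pics/{n}.png",cv2.resize(p[:,:,::-1],(800,600),interpolation=cv2.INTER_CUBIC))
def px(i,P):
    c=i["extrinsics"][:3,:3]@P+i["extrinsics"][:3,3]; q=i["intrinsics"]@c; return q[:2]/q[2]
E
python3 - <<'E'
from h import *
s=r.read_state(); i=r.camera_info("wrist"); T=i["extrinsics"]
print(s["ee_pos"],s["tcp_rot"],"cam at",-T[:3,:3].T@T[:3,3],"R",T[:3,:3].round(2).tolist(),i["intrinsics"][0,0])
for n,p,y in (("adj",[0.56,0.0,0.25],0),("key",[0.50,-0.215,0.22],0)):
    r.move_pose(p,down(y)); s=r.read_state(); P,w,i=cloud("wrist"); save(n,P,w,i)
    T=i["extrinsics"]; print(n,s["ee_pos"],"cam",-T[:3,:3].T@T[:3,3],s["time"])
    for k in ("head_top","lever_knob","pointer") if n=="adj" else ("large_key_grip","small_key"):
        o=r.outline_of(k,"wrist"); print(k,[(x["conf"],int(x["mask"].sum()),np.nanmedian(w[x["mask"]],0).round(4).tolist()) for x in o])
        if o: np.save(f"m_{k}.npy",o[0]["mask"])
        print("  spot",[(np.round(q["xyz"],4).tolist(),round(q["conf"],2)) for q in r.spot_in(k,"wrist")])
E
```

```text
[ 0.28960089 -0.58191526  0.25029419] [-3.14159020e+00  1.11689184e-05  4.61784300e-01] cam at [ 0.36579065 -0.5444133   0.37407321] R [[0.45, -0.9, 0.0], [-0.85, -0.42, 0.33], [-0.29, -0.15, -0.94]] 268.3755634526654
adj [ 0.56009309 -0.0011462   0.24997824] cam [ 0.64516387 -0.00154022  0.37373949] 2.9917
head_top [(0.74, 1449, [0.5447, -0.0131, 0.0304]), (0.51, 7119, [0.5749, -0.0045, 0.0103])]
  spot [([0.5433, -0.0145, 0.0259], 0.82)]
lever_knob [(0.91, 547, [0.5014, -0.0484, 0.0232]), (0.69, 6843, [0.5749, -0.0044, 0.0103])]
  spot [([0.5034, -0.0439, 0.0214], 0.96)]
pointer [(0.77, 1379, [0.5451, -0.0131, 0.0306])]
  spot [([0.5499, -0.0083, 0.0302], 0.81), ([0.3562, 0.1178, 0.02], 0.73)]
key [ 0.5010172  -0.21318878  0.2202623 ] cam [ 0.58596988 -0.21346363  0.34412254] 4.2417
large_key_grip [(0.73, 1544, [0.516, -0.2185, 0.0119]), (0.73, 591, [0.354, 0.1124, 0.0194]), (0.38, 887, [0.5067, -0.0449, 0.0231])]
  spot [([0.5179, -0.2174, 0.0096], 0.56)]
small_key [(0.19, 1575, [0.517, -0.2191, 0.0119])]
  spot []
```

```bash
cat > fit.py <<'E'
from h import *
def key(w,mask,z0=0.012,tol=.004):
    """key pose from its top-face points: axis by minAreaRect, jaw end by width"""
    m=cv2.dilate(mask.astype(np.uint8),np.ones((5,5)))>0
    P=w[m&(abs(w[...,2]-z0)<tol)][:,:2]
    (c,(a,b),_)=R=cv2.minAreaRect((P*1e3).astype(np.float32)); q=cv2.boxPoints(R)/1e3
    e=[q[1]-q[0],q[2]-q[1]]; x=max(e,key=np.linalg.norm); L=np.linalg.norm(x); x=x/L
    c=np.array(c)/1e3; t=(P-c)@x; n=np.array([-x[1],x[0]])
    if np.ptp((P[t>L/4]-c)@n)>np.ptp((P[t<-L/4]-c)@n): x,n,t=-x,-n,-t
    h=P[(t>0)&(t<L/2-.006)]; hy=[((h-c)@n).min(),((h-c)@n).max()]
    return dict(c=c,x=x,L=L,W=min(a,b)/1e3,yaw=np.arctan2(x[1],x[0]),handle=hy,end=t.max(),grip=c+x*(t.max()-.068),jaw=c+x*(t.max()-.123))
if __name__=="__main__":
    D=np.load("key.npz"); print(key(D["w"],np.load("m_large_key_grip.npy")))
    D=np.load("adj.npz"); w=D["w"]; z=w[...,2]
    near=np.hypot(w[...,0]-.555,w[...,1]+.005)<.15
    for n,lo,hi in (("base",.007,.013),("head",.047,.053),("posts",.049,.055),("knob",.057,.063),("flange",.028,.032),("strt",.035,.053)):
        m=(near&(z>lo)&(z<hi)).astype(np.uint8)
        N,l,st,ce=cv2.connectedComponentsWithStats(m)
        for k in range(1,N):
            if st[k,4]>12:
                P=w[l==k][:,:2]; R=cv2.minAreaRect((P*1e3).astype(np.float32)); print(n,st[k,4],ce[k].round(),P.mean(0).round(4),"rect",np.round(R[0],1),np.round(R[1],1),round(R[2],1))
E
python3 fit.py
```

```text
{'c': array([ 0.52995374, -0.21624557]), 'x': array([ 0.9923129 , -0.12375385], dtype=float32), 'L': np.float32(0.14528006), 'W': 0.046437141418457034, 'yaw': np.float32(-0.12407193), 'handle': [np.float64(-0.006873347628104171), np.float64(0.007116132356161858)], 'end': np.float64(0.0726400908426113), 'grip': array([ 0.53455816, -0.2168198 ]), 'jaw': array([ 0.47998095, -0.21001334])}
base 381 [252.  78.] [ 0.6706 -0.0019] rect [670.7  -1.9] [42.9 11.8] 89.8
base 4510 [252. 152.] [ 0.5758 -0.0024] rect [574.   -3.4] [146.6  90. ] 0.7
head 86 [267.  90.] [ 0.6555 -0.0182] rect [655.8 -18.1] [ 9.5 10.2] 0.1
head 98 [238.  90.] [0.6549 0.0139] rect [654.8  13.9] [11.4  9.5] 89.9
head 259 [254. 179.] [ 0.5512 -0.0038] rect [550.9  -3.8] [21.5 21.2] 5.5
head 20 [293. 219.] [ 0.4963 -0.0559] rect [495.8 -55.9] [ 3.7 12.1] 13.3
posts 94 [267.  90.] [ 0.6556 -0.0182] rect [655.8 -18.1] [ 9.5 10.2] 0.7
posts 107 [238.  90.] [0.6549 0.0139] rect [654.8  13.9] [ 9.5 11.4] 0.2
posts 185 [254. 179.] [ 0.5509 -0.0036] rect [550.9  -3.7] [18.9 18.8] 0.7
posts 25 [292. 220.] [ 0.4956 -0.0548] rect [494.8 -55.1] [ 5.2 13.3] 26.1
knob 82 [295. 225.] [ 0.4916 -0.0567] rect [491.  -56.7] [12.6 11.8] 1.8
flange 317 [252.  91.] [ 0.6553 -0.0024] rect [655.4  -2. ] [43.2 14.6] 89.9
flange 368 [252. 171.] [ 0.5561 -0.0013] rect [553.3   2.5] [37.5 53.6] 2.8
flange 38 [254. 189.] [ 0.5316 -0.0043] rect [531.3  -5.1] [ 3.5 20.2] 0.4
strt 93 [266.  90.] [ 0.6554 -0.0177] rect [655.8 -17.7] [ 9.5 11.1] 0.1
strt 99 [238.  90.] [0.6548 0.0139] rect [654.8  13.9] [11.4  9.5] 89.9
strt 428 [253. 177.] [ 0.5528 -0.0035] rect [550.6  -3.6] [26.5 26. ] 3.2
strt 57 [292. 217.] [ 0.4961 -0.0553] rect [494.9 -55.6] [ 5.3 13.2] 21.1
```

View pics/adj.png

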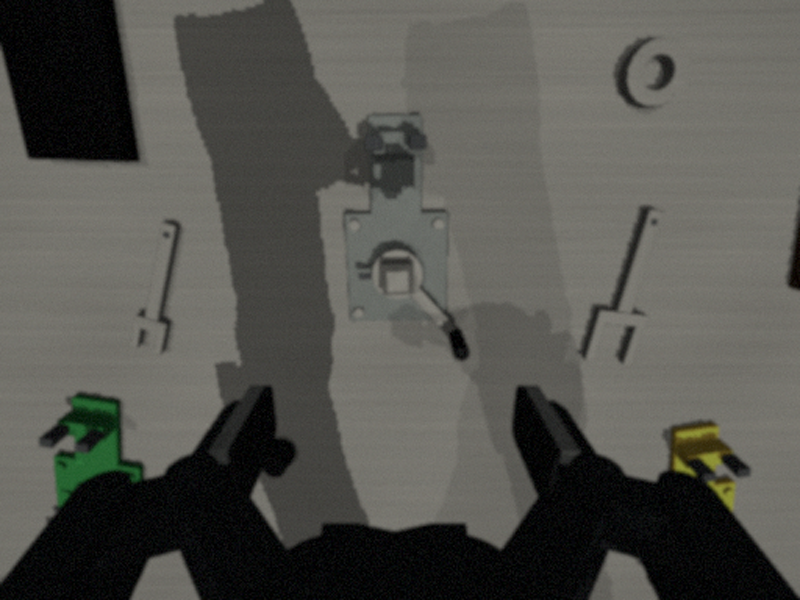

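View pics/key.png

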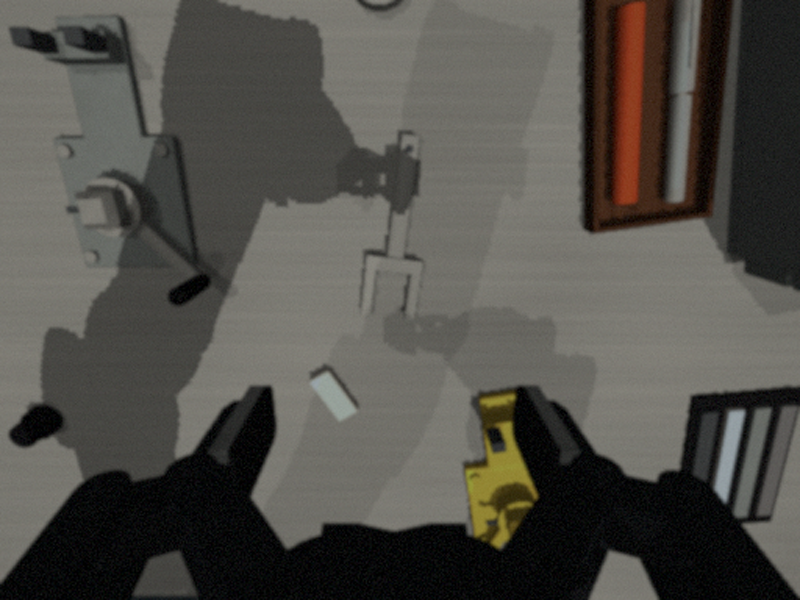

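In the key picture, the key at (400,230) fits to 145 × 46.4 mm, which matches the large key. The one at (160,290) in the adjuster picture is visibly smaller. The grey adjuster's head is at (397,275), its posts at (375–410,135) and its knob at (459,350). Next I grasp the large key and look above the screw.

Run:
```python
from h import *; from fit import key
yaw=-0.124; g=np.array([0.5346,-0.2168])
r.movel([*g,0.09],down(yaw),speed=.25)
r.movel([*g,0.022],speed=.1); print(r.read_state()["ee_pos"],r.read_state()["contact_force"])
r.gripper_close(50); s=r.read_state(); print(s["gripper_width"],s["grasp_force"],s["ee_pos"])
r.movel([*g,0.12],speed=.25)
r.movel([0.6055,-0.003,0.12],down(0.013),speed=.3)
r.hold(.2); s=r.read_state(); P,w,i=cloud("wrist"); save("held",P,w,i)
print(s["ee_pos"],s["tcp_rot"],s["time"],s["gripper_width"])
o=r.outline_of("large_key_grip","wrist"); print([(x["conf"],x["mask"].sum(),np.nanmedian(w[x["mask"]],0)) for x in o])
if o: np.save("m_held.npy",o[0]["mask"])
```

```text
[ 0.535062   -0.21697804  0.02247654] [0.54457591 0.12679147 0.23130913]
0.012017621846328083 50.11063992977142 [ 0.53471674 -0.21688402  0.02231402]
[ 0.60506007 -0.00543578  0.11986005] [3.14049775e+00 5.64867168e-04 9.73050460e-03] 8.3167 0.01225178893665694
[(0.92, np.int64(4214), array([ 0.62984973, -0.0054086 ,  0.10952997]))]
```

View pics/held.png

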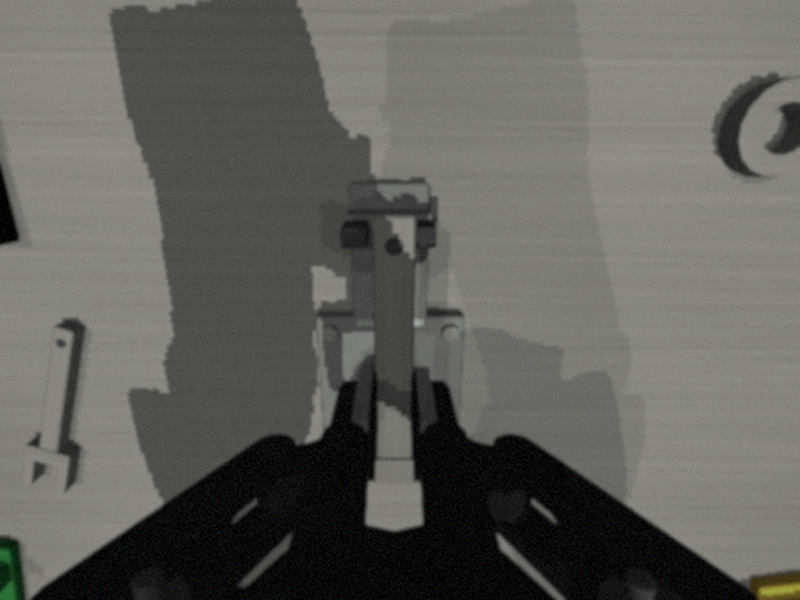

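Run:
```python
from h import *
s=r.read_state(); print("now",s["ee_pos"],s["tcp_rot"],s["time"])
D=np.load("held.npz"); w=D["w"]; P=w[np.load("m_held.npy")&(abs(w[...,2]-.1095)<.004)]
print("n",len(P),"end x",P[:,0].max())
for a in np.arange(.60,.68,.01):
    q=P[(P[:,0]>a)&(P[:,0]<a+.01)]
    if len(q): print(round(a+.005,3),q[:,1].min().round(4),q[:,1].max().round(4),np.mean([q[:,1].min(),q[:,1].max()]).round(4),q[:,2].mean().round(4))
z=w[...,2]; m=(abs(z-.0515)<.004)&(abs(w[...,0]-.655)<.02)&(abs(w[...,1])<.04)
N,l,st,ce=cv2.connectedComponentsWithStats(m.astype(np.uint8))
for k in range(1,N):
    if st[k,4]>10: q=w[l==k]; print("post",st[k,4],q.min(0).round(4),q.max(0).round(4))
b=w[(abs(z-.010)<.003)&(abs(w[...,0]-.59)<.006)&(abs(w[...,1])<.07)]; print("base y",b[:,1].min(),b[:,1].max())
P,w,i=cloud("wrist"); print("state now",r.read_state()["ee_pos"])
```

```text
now [ 0.60528616 -0.00445757  0.12002281] [3.14109424e+00 1.58720212e-04 1.09164091e-02] 8.4167
n 4190 end x 0.6729701781079018
0.605 -0.0118 0.0005 -0.0056 0.1095
0.615 -0.012 0.001 -0.0055 0.1095
0.625 -0.0123 0.001 -0.0057 0.1095
0.635 -0.0123 0.0015 -0.0054 0.1095
0.645 -0.012 0.0015 -0.0053 0.1095
0.655 -0.012 0.0019 -0.0051 0.1096
0.665 -0.012 0.0013 -0.0053 0.1096
0.675 -0.0112 0.0013 -0.0049 0.109
post 183 [ 0.6508 -0.0244  0.0478] [ 0.6605 -0.0154  0.0537]
post 236 [0.6505 0.0075 0.0475] [0.6601 0.0197 0.0538]
base y -0.04826874954703117 0.04147121980387648
state now [ 0.60535944 -0.00402998  0.12005734]
```

Run:
```python
from h import *
t=np.array([0.6058,-0.0029])
r.movel([*t,0.080],down(0.013),speed=.1); r.hold(1.2)
s=r.read_state(); print(s["ee_pos"],s["tcp_rot"][2],s["contact_force"])
z=.08
for k in range(3):
    f=r.movel([*t,[.066,.058,.0515][k]],speed=.02,until_force=10); r.hold(.3)
    s=r.read_state(); print(f,s["ee_pos"],s["tcp_rot"][2],s["contact_force"].round(2),s["wrist_torque"].round(2),s["time"])
    if f: break
P,w,i=cloud("wrist"); save("fit1",P,w,i)
q=w[(abs(w[...,2]-(s["ee_pos"][2]-.0103))<.004)&(abs(w[...,1])<.03)&(w[...,0]>.6)&(w[...,0]<.69)]
print("handle top",np.nanmedian(q,0),q[:,0].max())
```

```text
[ 0.6057845  -0.00290849  0.07998895] 0.012949778346403873 [-0.47351953 -0.47465842 -1.40220777]
False [ 0.60589105 -0.00289014  0.06611439] 0.012958159173565686 [ 0.22  0.08 -0.63] [ 0.01 -0.04  0.11] 11.3667
False [ 0.60587833 -0.00290608  0.05811725] 0.01294880177423896 [ 0.04 -0.2  -1.59] [-0.   -0.03  0.01] 12.2167
True [ 0.60596239 -0.00289465  0.0523075 ] 0.013021164137502872 [-0.75 -0.12  6.3 ] [-0.05  0.16 -0.01] 12.8583
handle top [ 0.64153228 -0.00257958  0.04204686] 0.6737850641001613
```

The key seated at full depth: contact came at TCP z = 0.0523, the expected seat height. Next I release it, back off and check the fit and the knob.

Run:
```python
from h import *
r.open_gripper(); r.movel([.6059,-.0029,.13],speed=.2)
r.movel([.56,-.02,.2],down(0.3),speed=.3); r.hold(.4)
P,w,i=cloud("wrist"); save("fit2",P,w,i); z=w[...,2]
m=(abs(z-.060)<.003)&(np.hypot(w[...,0]-.49,w[...,1]+.057)<.03)
q=w[m]; print("knob",len(q),q.min(0),q.max(0),cv2.minAreaRect((q[:,:2]*1e3).astype(np.float32)))
k=w[(abs(z-.042)<.0025)&(w[...,0]>.57)&(w[...,0]<.70)&(abs(w[...,1])<.012)]
for a in np.arange(.575,.675,.02):
    c=k[(k[:,0]>a)&(k[:,0]<a+.02)]; 
    if len(c): print(round(a+.01,3),c[:,1].min().round(4),c[:,1].max().round(4),c[:,2].mean().round(4))
print("end",k[:,0].max(),r.read_state()["ee_pos"],r.read_state()["time"])
```

```text
knob 109 [ 0.48508285 -0.06369586  0.05724723] [ 0.49761817 -0.05032974  0.06123488] ((491.3475646972656, -57.01912307739258), (13.3378324508667, 12.540812492370605), 89.4161605834961)
0.585 -0.012 0.0119 0.0419
0.605 -0.0097 0.0042 0.042
0.625 -0.0096 0.0045 0.0419
0.645 -0.0092 0.0048 0.0419
0.665 -0.0089 0.005 0.042
end 0.6737218597792973 [ 0.55992638 -0.01978346  0.19944792] 15.0333
```

View pics/fit2.png

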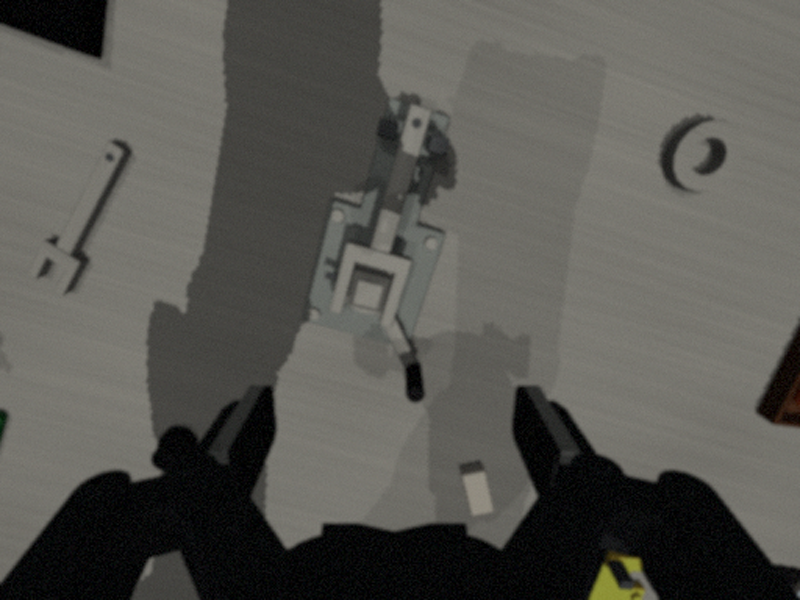

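The key lies level on the flange (handle top 42 mm) around the head at (370,285), with its handle between the posts at (410,130). The knob is at (415,380). Next I grip it and swing it along the arc.

Run:
```python
from h import *
C=np.array([.5508,-.0037]); rad=.0801
def pose(deg,z=.047):
    a=np.radians(deg); return [*(C+rad*np.array([np.cos(a),np.sin(a)])),z],down(a-pi)
p,o=pose(221.7); r.move_pose([p[0],p[1],.12],o); r.hold(.3)
r.movel(p,speed=.1,until_force=10); s=r.read_state(); print(s["ee_pos"],s["contact_force"].round(1))
r.gripper_close(30); s=r.read_state(); print("grip",s["gripper_width"],s["grasp_force"],s["contact_force"].round(1),s["time"])
if s["gripper_width"]<.008: raise SystemExit
for d in np.arange(215,129,-6.):
    p,o=pose(d); f=r.movel(p,o,speed=.05,until_force=14); s=r.read_state()
    e=s["ee_pos"][:2]-C; a=np.degrees(np.arctan2(e[1],e[0]))%360; F=s["contact_force"]
    print(d,f,"at",a.round(1),np.hypot(*e).round(4),F.round(1),"tang",(-F[0]*np.sin(np.radians(a))+F[1]*np.cos(np.radians(a))).round(1),round(s["time"],1))
    if f: break
```

```text
[ 0.49139703 -0.05695233  0.047372  ] [-0.7 -0.2  0.4]
grip 0.013193265393904531 29.879744052886963 [ 0.1 -0.8  2.4] 17.3917
215.0 False at 215.1 0.0802 [-1.   0.3  1.9] tang -0.8 17.7
209.0 False at 209.2 0.0802 [-0.9 -0.1  5.1] tang -0.4 18.0
203.0 False at 203.2 0.0803 [-1.7 -0.9  4.8] tang 0.2 18.4
197.0 False at 197.1 0.0803 [-1.4 -0.8  5.2] tang 0.3 18.7
191.0 False at 191.1 0.0803 [-2.1 -0.3  5.3] tang -0.1 19.0
185.0 False at 185.1 0.0803 [-2.1 -0.4  5.6] tang 0.2 19.3
179.0 False at 179.1 0.0803 [-3.3 -0.5  6.7] tang 0.6 19.6
173.0 False at 173.1 0.0803 [-2.8 -0.7  6.1] tang 1.1 19.9
167.0 False at 167.1 0.0802 [-2.7 -0.7  6.1] tang 1.3 20.3
161.0 False at 161.1 0.0802 [-3.1 -0.4  5.6] tang 1.4 20.6
155.0 False at 155.1 0.0801 [-2.7 -0.2  5.7] tang 1.4 20.9
149.0 False at 149.1 0.0801 [-2.5  0.9  6.5] tang 0.5 21.2
143.0 False at 143.2 0.08 [-1.8  0.1  5.5] tang 1.0 21.5
137.0 False at 137.6 0.0799 [-2.4 -1.7  6.9] tang 2.9 21.8
131.0 False at 134.2 0.0799 [-8.3 -7.  12.9] tang 10.9 22.2
```

The hard stop shows as the tangential force rises past 10 N. I hold for a moment, then ease back a few degrees. The nut stays tight and the very free screw recentres within the key's play. Then I release and look.

Run:
```python
from h import *
C=np.array([.5508,-.0037]); rad=.0801
def pose(deg,z=.047):
    a=np.radians(deg); return [*(C+rad*np.array([np.cos(a),np.sin(a)])),z],down(a-pi)
r.hold(.5); s=r.read_state(); print(s["ee_pos"],s["contact_force"].round(1))
r.movel(*pose(139.5),speed=.03); r.hold(.3); s=r.read_state(); print(s["ee_pos"],s["contact_force"].round(1))
r.open_gripper(); p,o=pose(139.5,.13); r.movel(p,speed=.2)
r.movel([.53,0.01,.19],down(0),speed=.3); r.hold(.5)
P,w,i=cloud("wrist"); save("end",P,w,i); z=w[...,2]
cv2.imwrite("pics/endc.png",cv2.resize(P[60:300,140:380,::-1],(600,600),interpolation=cv2.INTER_CUBIC))
q=w[(abs(z-.060)<.003)&(np.hypot(w[...,0]-.485,w[...,1]-.045)<.04)]
c,_,_=cv2.minAreaRect((q[:,:2]*1e3).astype(np.float32)); e=np.array(c)/1e3-C
print("knob",c,np.hypot(*e),np.degrees(np.arctan2(e[1],e[0])))
h=w[(abs(z-.050)<.002)&(np.hypot(*(w[...,:2]-C).transpose(2,0,1))<.02)]; print("head",cv2.minAreaRect((h[:,:2]*1e3).astype(np.float32)))
k=w[(abs(z-.042)<.0025)&(w[...,0]>.59)&(w[...,0]<.70)&(abs(w[...,1])<.014)]
for a in np.arange(.595,.675,.02):
    c=k[(k[:,0]>a)&(k[:,0]<a+.02)]
    if len(c): print(round(a+.01,3),c[:,1].min().round(4),c[:,1].max().round(4),c[:,2].mean().round(4))
print(r.read_state()["time"])
```

```text
[0.4951156  0.05358107 0.0466238 ] [-8.5 -6.6 12. ]
[0.48922691 0.04709671 0.04689793] [-3.1 -2.7  6. ]
knob (489.4331359863281, 47.73512268066406) 0.08007161696910742 140.03167763999227
head ((550.8792724609375, -4.083739280700684), (20.698314666748047, 20.58190155029297), 86.02191925048828)
0.605 -0.0115 0.0027 0.042
0.625 -0.0115 0.0022 0.0419
0.645 -0.013 0.0133 0.042
0.665 -0.0122 0.0016 0.0419
26.175
```

View pics/endc.png

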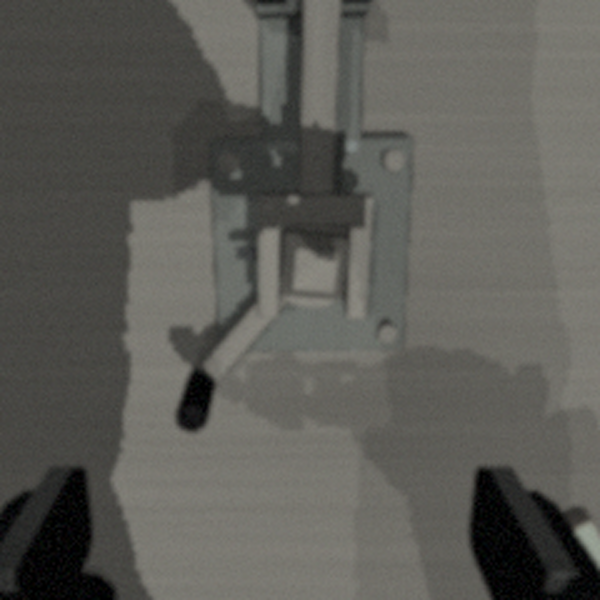

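Key seated, lever swung to the other side (knob at crop (195,400)). I check the head's angle more precisely to be sure the nut came back with the screw.

Run:
```python
import numpy as np,cv2
from scipy.optimize import minimize
C0=np.array([.5508,-.0037])
for n in("adj","fit2","end"):
    D=np.load(n+".npz"); w=D["w"]; z=w[...,2]
    for lo,hi in((.044,.053),(.0475,.053)):
        q=w[(np.hypot(*(w[...,:2]-C0).transpose(2,0,1))<.02)&(z>lo)&(z<hi)]
        # height model of frustum: half-size 13 at 43 -> 8.5 at 50
        def f(p):
            d=q[:,:2]*1e3-C0*1e3-p[:2]; c,s=np.cos(p[2]),np.sin(p[2])
            m=np.maximum(abs(d@[c,s]),abs(d@[-s,c])); h=50-np.clip((m-8.5)*7/4.5,0,20)
            return np.mean(np.minimum((q[:,2]*1e3-h-p[3])**2,9))
        b=min((minimize(f,[0,0,a,0],method="Nelder-Mead",options=dict(xatol=1e-4,fatol=1e-6,maxiter=2000)) for a in np.arange(-.3,.31,.1)),key=lambda o:o.fun)
        print(n,lo,len(q),b.x.round(3),"deg",np.degrees(b.x[2]).round(1),round(b.fun,3))
    s=cv2.resize(D["p"],None,fx=3,fy=3,interpolation=cv2.INTER_CUBIC)
```

```text
adj 0.044 363 [-0.376 -0.016  0.046 -0.017] deg 2.6 0.549
adj 0.0475 240 [-0.164 -0.005  0.046  0.031] deg 2.7 0.517
fit2 0.044 484 [-0.506 -0.004  0.049  0.043] deg 2.8 0.509
fit2 0.0475 336 [-0.223 -0.045  0.037  0.077] deg 2.1 0.43
end 0.044 566 [-0.49  -0.178 -0.081  0.063] deg -4.6 0.504
end 0.0475 385 [-0.416 -0.155 -0.09   0.072] deg -5.2 0.49
```

Screw turned −7.5° from its start (limit 14°). Nut = 140.0° − 145° − (−4.9°) ≈ 0, so it is tight. I hand in.

```bash
python3 -c "
from h import *
print(r.hand_in(), r.read_state()['time'])"
```

```text
the job is handed in; nothing more can be done
the job is handed in; nothing more can be done
```

The job is handed in: the large key is seated on the screw head with its handle between the posts, and by my camera measurements the locknut is fully tight and the screw is about 7.5° off its start (limit 14°); the hand-in call returned no verdict.

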